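# Index the forge vise to 45 degrees

### The job

Swing the bench vise anticlockwise (seen from above) to the 45 degree click of its swivel base, three 15 degree clicks past the zero mark, so that the bar in its jaws can be mitred: slacken the swivel lock lever first and lock it fully again afterwards, leaving the vise still on that click. The tall flux tin stands in the bar's swing, so before swinging move it out of the way to a free spot on the bench and set it down gently and upright; the vise and its bar must not hit it. Leave the hammer, tongs, wire brush and pot of punches where they are.

Things in the scene. Friction and masses are not known exactly. Their poses are not given: they have to be found in the camera images.
- vise_base: The vise's grey round cast base plate, bolted to the bench: 200 mm across, 18 mm thick, with two bolt lugs on its zero line, at the front (-x of its frame) and back (+x), reaching 135 mm from the centre. Origin on the swivel axis at bench level, z up. White lines every 15 degrees, longer ones every 45. It never moves.
- vise (a joint): Swivel angle of the vise on its base, rad; 0: vise square on the base's zero line (nose to -x of vise_base, bar to -y), growing anticlockwise seen from above. Notch every 0.2618 (15 degrees); wanted 0.785. Slack: about 1.3 N m pushes it out of a notch; half-way it snaps on into the next by itself, up to 8 degrees ahead of the pusher. Locked: over 5 N m. May start locked between notches.
- jaws (a point): Middle of the jaw tops, on the swivel axis 168 mm above the bench; its axes are the vise's own: x away from the nose, y along the jaws, z up. Jaws: y -50 to 50 mm, x -50 to 50 mm. Rear anvil block: out to x 98 mm, 56 mm wide, 86 to 133 mm above the bench. Turntable flange: 148 mm across, top at 50 mm. Vise: grey cast iron, 7 kg.
- bar_end (a point): Centre of the free end of the dark flat steel bar clamped in the jaws: 12 mm thick, 30 mm tall, 135 to 165 mm above the bench. It sticks out along -y of the vise's own axes (which this point shares), from the jaw ends 50 mm from the swivel axis to this point 190 mm from the axis; its mid-plane holds the axis. Fixed in the vise: a good place to push the vise by (10 N at 130 mm from the axis).
- lock (a joint): Swivel lock lever left of the vise, on a vertical bolt at x 0, y 90 mm of vise_base, rad. 0: fully tight (stop), lever pointing 50 degrees anticlockwise of the base's +x; 1.4: fully slack (stop), pointing 130 degrees. So loosen anticlockwise, tighten clockwise (seen from above). Grip fades with angle and is gone from 1.17. Stays where left; 1 to 6 N at the knob moves it.
- lock_knob (a point): Centre of the black ball knob, 24 mm across, at the end of the lock lever: 115 mm from the bolt's axis and 88 mm above the bench. The 11 mm lever rod slopes up to it from 60 mm at the bolt.
- tin: Tall light-metal flux tin, 56 mm across, 162 mm tall (the top 10 mm is a dark lid 51 mm across), about 0.4 kg, loose, upright. Origin at the centre of its underside, z up.
- hammer: Cross-peen hammer lying on the bench, bystander: handle 25 mm thick along its x from -180 to 100 mm, head 30 x 92 x 30 mm at x 110 mm. Origin on the bench under the handle's line.
- tongs: Closed smith's tongs lying flat, bystander: along its x from -206 (reins, 72 mm wide) to 107 mm (jaws), 18 mm tall. Origin on the bench near the rivet.
- brush: Wire hand brush lying bristles down, bystander: along its x from -150 to 130 mm, 30 to 36 mm wide, 32 mm tall. Origin under its middle.
- pot: Steel pot with punches standing in it, bystander: 80 mm across, 95 mm tall, punches up to 145 mm. Origin at the centre of its underside.
- slide (a point): Point on top of the vise's slide just before the jaws, 120 mm above the bench, at x -60 mm of the vise's own axes (which it shares). The slide, 42 mm wide, 80 to 120 mm above the bench, runs on to the screw head that ends 218 mm before the swivel axis. A slanting tommy bar crosses at x -208 mm: y within 55 mm, 38 to 162 mm above the bench.
Not all that is in view belongs to the job. What is shaped like the tin but purple is not meant.

How it is judged:
By the outcome, as a careful person would: the job done as asked, in the order asked, and still so for the second after the job is handed in, with the robot touching nothing.
It also fails if it takes over 72 s, if anything falls off the work surface, if the arm or the gripper's body presses on something with over 40 N, if the wrist force passes 120 N, or if a joint passes its speed limit or range.

### The arm

A 6-joint arm with a two-finger parallel gripper is mounted at the origin on the work surface. World frame = base frame: x ahead of the robot, y to its left, z up, the work surface at z = 0. Lengths are in m, angles in rad, forces in N, time in s.
With the tool pointing down it reaches from about 0.375 to 0.9 m from the base axis. Payload 3.1 kg.
Tool frame: the origin (TCP) lies midway between the tips of the shut fingers; the grasp point (between the pads) lies manip.grip_depth behind it (manip.grip_depth is the distance from the TCP to the grasp point, in m); z points along the fingers, y is the direction in which the jaws open and shut (so a half turn about z gives the same grasp; the last joint's range is limited). The gripper opens to 85 mm and grips with 20 to 120 N. Pads are 22 mm wide; open, the fingers measure 114 mm over their backs; the gripper's body (76 mm by 85 mm) begins 54 mm behind the grasp point. The pads swing forward as they close: fully open they stand 13 mm farther back than shut.
Start: joints at [1.071, 0.527, 1.433, -0, 1.181, -0.178], TCP at [0.197, 0.593, 0.231] pointing down, gripper open.
Joint ranges: [-3.08, 3.08], [-0.75, 2.2], [0.22, 2.44], [-1.43, 4.57], [0, 2.65], [-2.85, 2.85]. Speed limits (rad/s): [2.79, 2.79, 3.14, 3.14, 3.14, 3.14].

### API

Orientations are given as a unit quaternion [x, y, z, w].
In Python, from station import manip, vision gives the robot as it stands.
- The arm moves only by the shell command python3 -m crank 'ROWS' [FORCE]. ROWS is JSON, a list of rows, each an object with "grip": the closure, from 0 (fully open) to 1 (shut); "offset": the shift along the tool's x, y, z in mm, a list of three; "angular": the turn, a rotation vector about the tool's x, y, z in degrees, a list of three. A call has 1 to 10 rows; each row is the pose to reach, as a shift and turn from the pose commanded when the call began, along the tool's axes at that moment; what a row does not reach only later rows make up. A row lasts 1/10 s, in which the tool goes at most 50 mm and 8.59 degrees, less where a joint would pass 70% of its speed; a pose out of reach is approached as far as the arm can. A call with a gripper value outside its range is refused whole. The fingers move at their own pace and stop on an object; FORCE is the grip in N (left out, the last holds). Time passes only in rows, so rows that repeat a pose let the fingers close. It gives the time, the measured TCP pose, the force and the opening at its end, in the units of the state.
- manip.sense(): the state, without advancing time (a new reading comes with each control period).
- vision.snapshot(name): name is "side" or "top"; returns a dict with "pixels" (420x560x3 uint8, red, green, blue), "intrinsics" (3x3 intrinsics, pixels), "R" (3x3) and "t" (3): a world point X has camera coordinates R X + t. Camera axes: x right, y down, z forward; pixel columns grow to the right and rows downward; lengths in m; the calibration is good to about 2 mm. A picture is of the moment at which its call begins. There is no depth.
- manip.sign_off(): hands the job in, once; it reports no verdict.
The state is a dict: "t": time; "q": joint angles; "qd": joint speeds; "tau": joint torques, N m; "tcp_pos": TCP position; "tool_rot": TCP orientation; "force": force on the tool from outside, world axes, zero at the start; "ft_torque": the same for the moment, N m; "finger_gap": opening from 0.0 (shut) to 1.0 (fully open).
Only numpy, scipy, OpenCV 4.12 (cv2) and the standard library are available. Lean on these libraries where they do the work, as an engineer would, in place of code of your own. Each camera call takes 0.05 s, during which the arm holds its last target.

## Working session

There is one attempt and no reset: what is moved stays moved. The work goes in short steps, Python scripts to look and compute and a shell command to move; the robot and the scene stay as the last step left them, time stands still between calls to the robot, and variables do not carry over. Pictures are saved under pics/ and viewed, and the job is handed in when it is done.

```bash
ls; mkdir -p pics; python3 - <<'E'
from station import manip, vision
import cv2,json,numpy as np
print(manip.sense(), manip.grip_depth)
for n in("side","top"):
    s=vision.snapshot(n); cv2.imwrite(f"pics/{n}0.png",s["pixels"][...,::-1])
    np.savez(f"pics/{n}0.npz",**s)
    print(n,s["intrinsics"],s["R"],s["t"])
E
```

```text
pics
{'t': 0.0, 'q': array([ 1.07152527e+00,  5.28438107e-01,  1.43391377e+00,  9.64507999e-06,
        1.18138698e+00, -1.78509512e-01]), 'qd': array([-6.14620962e-06,  2.97144077e-04,  1.46999982e-03,  1.60922873e-04,
       -1.58924503e-03,  2.02704036e-03]), 'tau': array([ 5.49498855e-04, -4.42349625e+01, -1.78024113e+01, -3.39094941e-04,
        8.56089173e-03,  1.77752948e-06]), 'tcp_pos': array([0.19668218, 0.59249093, 0.2303472 ]), 'tool_rot': array([ 1.59695826e-01,  9.87165686e-01, -1.01058749e-03, -3.60949228e-04]), 'force': array([0.21445544, 0.67458612, 0.32711103]), 'ft_torque': array([ 0.01470103, -0.01513793, -0.02467714]), 'finger_gap': 0.9983009631944513} 0.0187
side [[439.36045095   0.         281.72334024]
 [  0.         439.36045095 214.82207584]
 [  0.           0.           1.        ]] [[-0.90908725  0.4159978   0.02249912]
 [ 0.23850349  0.56396557 -0.79060668]
 [-0.34157937 -0.71336433 -0.61191083]] [ 0.44474253 -0.05675337  1.28710705]
top [[405.67650282   0.         275.06444059]
 [  0.         405.67650282 206.6971147 ]
 [  0.           0.           1.        ]] [[-2.56969501e-03 -9.99933950e-01  1.12023471e-02]
 [-9.89299117e-01  9.07849012e-04 -1.45898707e-01]
 [ 1.45878900e-01 -1.14573873e-02 -9.89236107e-01]] [0.04930025 0.54994285 0.97969148]
```

View pics/side0.png

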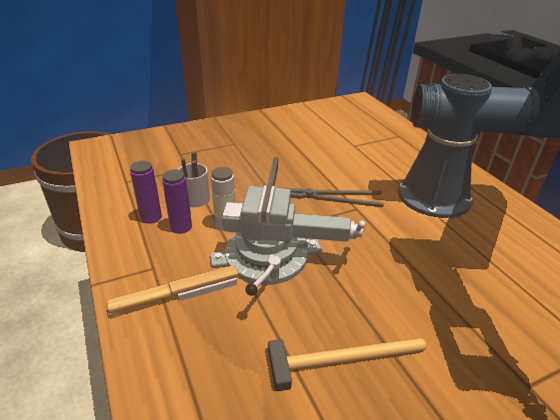

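View pics/top0.png

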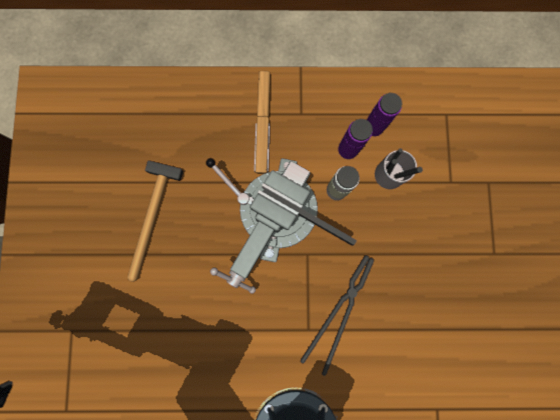

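Candidates for the tin are the silver cylinder (side 223,195; top 343,182), the two purple ones (side 147,190 and 177,200; top 385,112 and 355,138) and the pot (side 195,185; top 397,168). I choose the silver one and check it in enlarged crops.

```bash
python3 - <<'E'
import cv2
a=cv2.imread("pics/side0.png"); b=cv2.imread("pics/top0.png")
cv2.imwrite("pics/s_c.png",cv2.resize(a[140:310,120:390],None,fx=2.95,fy=2.95,interpolation=cv2.INTER_CUBIC))
cv2.imwrite("pics/t_c.png",cv2.resize(b[85:295,200:450],None,fx=2.85,fy=2.85,interpolation=cv2.INTER_CUBIC))
E
```

```text
(no output)
```

View pics/s_c.png

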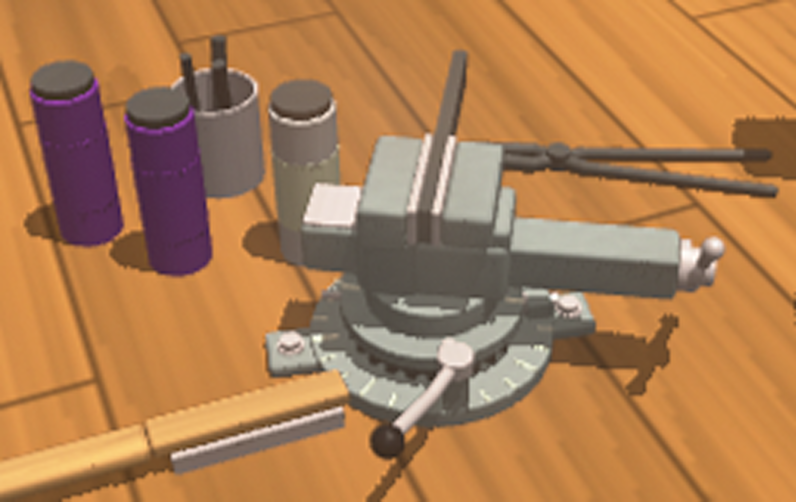

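View pics/t_c.png

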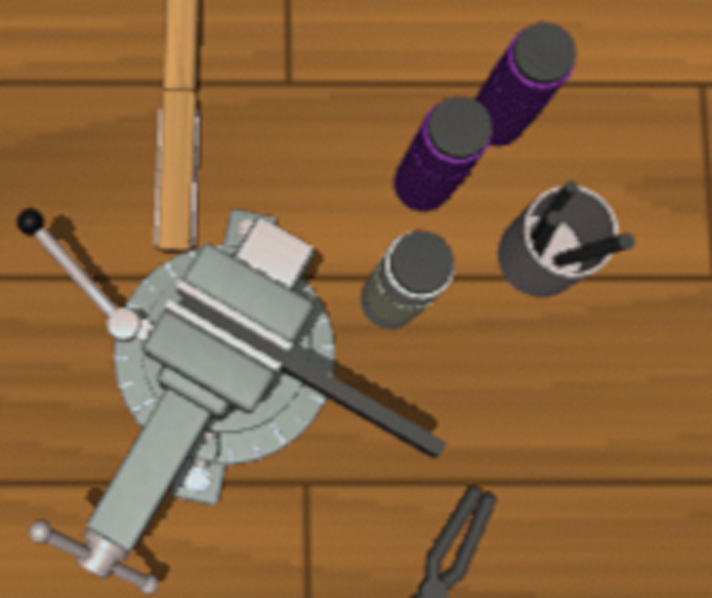

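```bash
cat > h.py <<'E'
import numpy as np, cv2
from scipy.optimize import least_squares
C={n:dict(np.load(f"pics/{n}0.npz")) for n in("side","top")}
def proj(n,X):
    c=C[n]; p=(np.atleast_2d(X)@c["R"].T+c["t"])@c["intrinsics"].T
    return p[:,:2]/p[:,2:]
def tri(s,t):
    P=[C[n]["intrinsics"]@np.c_[C[n]["R"],C[n]["t"]] for n in("side","top")]
    X=cv2.triangulatePoints(*P,np.array(s,float).reshape(2,1),np.array(t,float).reshape(2,1))[:,0]
    X=X[:3]/X[3]; return X, np.linalg.norm(proj("side",X)[0]-s)+np.linalg.norm(proj("top",X)[0]-t)
def plane(n,uv,z):
    c=C[n]; d=c["R"].T@np.linalg.inv(c["intrinsics"])@[*uv,1]; o=-c["R"].T@c["t"]
    return o+d*(z-o[2])/d[2]
def sc(x,y): return (x/2.95+120-.3,y/2.95+140-.3)
def tc(x,y): return (x/2.85+200-.3,y/2.85+85-.3)
E
python3 - <<'E'
from h import *
np.set_printoptions(precision=4,suppress=True)
for k,s,t in [("lid",(302,101),(421,260)),("knob",(387,441),(30,221)),("barend",(459,55),(437,448)),("bolt_f",(569,300),(199,478)),("bolt_b",(290,341),(245,228)),
 ("pur1",(64,79),(545,52)),("pur2",(160,106),(459,127)),("lockhub",(456,352),(123,322)),("screwhead",(712,245),(100,553))]:
    print(k,*tri(sc(*s),tc(*t)))
C0=C
print("pot", plane("top",tc(573,228),.095), plane("top",tc(545,290),0.0))
print("tin bottom",plane("top",tc(387,305),0),plane("side",sc(300,250),0))
for k,(x,y) in dict(handleL=(132,278),head1=(148,168),head2=(180,173),tj=(367,258),rein1=(305,360),rein2=(326,372),br1=(262,170),br2=(265,73)).items(): print(k,plane("top",(x,y),.02))
E
```

```text
lid [ 0.6019 -0.1132  0.1551] 1.0669454501894462
knob [0.6524 0.2062 0.0872] 0.006131969514849894
barend [ 0.4549 -0.1212  0.1609] 0.6996538150134424
bolt_f [0.4358 0.0628 0.0219] 0.5700481328619091
bolt_b [0.6633 0.0201 0.0223] 0.3102479073541158
pur1 [ 0.7744 -0.219   0.1568] 0.96293975847351
pur2 [ 0.711  -0.1467  0.1572] 0.8207207044064586
lockhub [0.5678 0.1277 0.0685] 0.41912845219937545
screwhead [0.369  0.1443 0.1205] 5.529363089176344
pot [ 0.6445 -0.2558  0.095 ] [ 0.6097 -0.2583  0.    ]
tin bottom [ 0.5956 -0.1113  0.    ] [ 0.6124 -0.1133  0.    ]
handleL [0.3739 0.4047 0.02  ]
head1 [0.6546 0.3771 0.02  ]
head2 [0.6414 0.294  0.02  ]
tj [ 0.4219 -0.1835  0.02  ]
rein1 [ 0.1763 -0.0237  0.02  ]
rein2 [ 0.1482 -0.0742  0.02  ]
br1 [0.6494 0.0818 0.02  ]
br2 [0.9171 0.0743 0.02  ]
```

```bash
cat >> h.py <<'E'
from scipy.spatial.transform import Rotation as Ro
def to(target,s):
    R=Ro.from_quat(s["tool_rot"]).as_matrix(); d=R.T@(np.array(target)-s["tcp_pos"])*1000
    return d.round(1)
np.set_printoptions(precision=4,suppress=True)
E
python3 - <<'E'
from h import *
from station import manip
print(plane("side",sc(302,101),.162),plane("top",tc(421,260),.162))
c=np.array([.5496,.0415]);
print(Ro.from_quat(manip.sense()["tool_rot"]).as_matrix())
for z in(.24,.105): print(to([.602,-.113,z],manip.sense()))
# overlay model
a=np.radians(-10.6); v=a+np.radians(-19.6)
def W(a,x,y,z): return [c[0]+x*np.cos(a)-y*np.sin(a),c[1]+x*np.sin(a)+y*np.cos(a),z]
for n in("side","top"):
    im=cv2.imread(f"pics/{n}0.png"); im=cv2.resize(im,None,fx=3,fy=3)
    def pl(P,col,cl=True): cv2.polylines(im,[((proj(n,P)+.5)*3).astype(int)],cl,col,1)
    t=np.linspace(0,6.283,60)
    pl([W(a,.1*np.cos(k),.1*np.sin(k),.018) for k in t],(0,0,255))
    pl([W(a,-.135,0,.018),W(a,.135,0,.018)],(0,0,255),False)
    pl([W(v,x,y,.165) for x,y in[(-.006,-.05),(-.006,-.19),(.006,-.19),(.006,-.05)]],(255,0,0))
    pl([W(v,x,y,.168) for x,y in[(-.05,-.05),(.05,-.05),(.05,.05),(-.05,.05)]],(255,0,0))
    pl([[.602+.0255*np.cos(k),-.113+.0255*np.sin(k),.162] for k in t],(0,255,0))
    pl([[.602+.028*np.cos(k),-.113+.028*np.sin(k),0] for k in t],(0,255,0))
    l=a+np.radians(53.4);b=np.array(W(a,0,.09,.06)); pl([b,b+[.115*np.cos(l),.115*np.sin(l),.028]],(255,0,255),False)
    m=im[420:930,360:1160] if n=="side" else im[255:855,560:1360]
    cv2.imwrite(f"pics/ov_{n}.png",m)
E
```

```text
[ 0.6041 -0.1017  0.162 ] [ 0.6015 -0.1125  0.162 ]
[[-0.949   0.3153 -0.0009]
 [ 0.3153  0.949  -0.0017]
 [ 0.0003 -0.0019 -1.    ]]
[-607.  -541.8   -8.7]
[-607.1 -541.5  126.3]
```

View pics/ov_side.png

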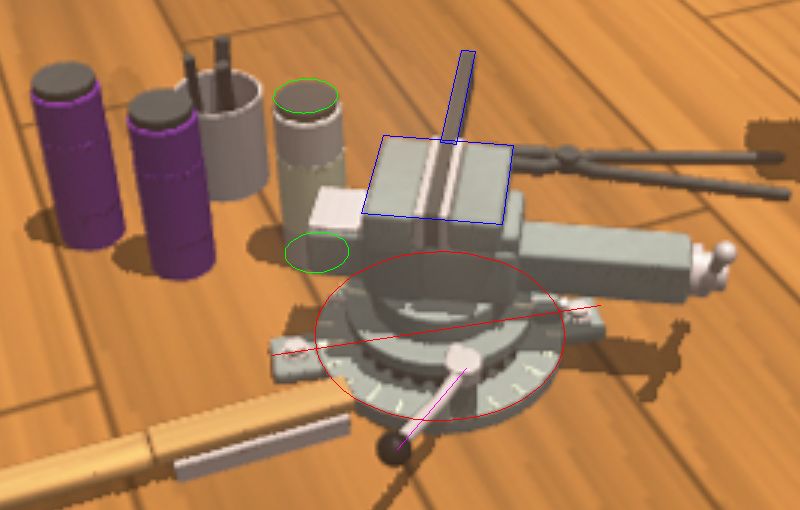

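View pics/ov_top.png

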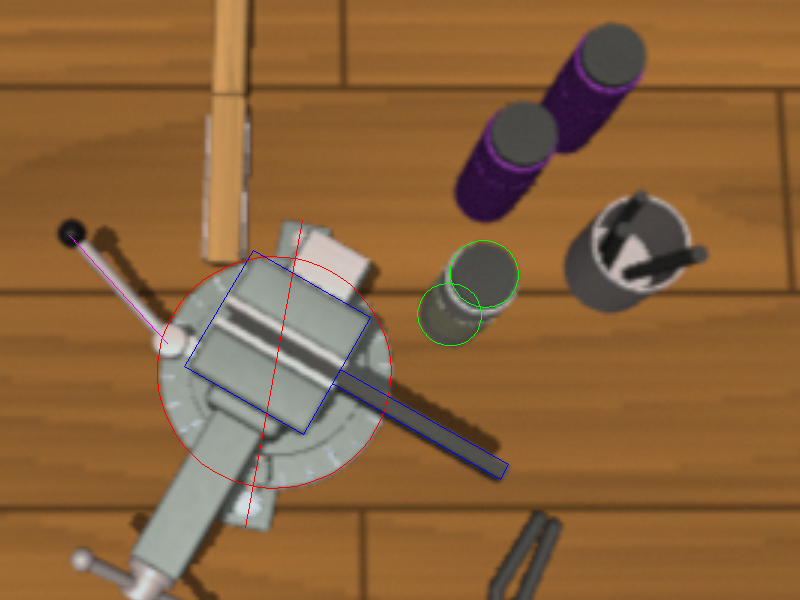

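The silver cylinder with the dark lid at (0.602,-0.112) is the tin, with the lid at about 0.16 m as it should be. The overlay of the vise, base and lever model fits both views. The vise stands at about -20° and the lock is about tight. Now I move over the tin.

```bash
python3 -m crank '[{"grip":0,"offset":[-35,-32,-30],"angular":[0,0,0]},{"grip":0,"offset":[-600,-536,-40],"angular":[0,0,0]},{"grip":0,"offset":[-600,-536,-40],"angular":[0,0,0]},{"grip":0,"offset":[-600,-536,-40],"angular":[0,0,0]},{"grip":0,"offset":[-600,-536,-40],"angular":[0,0,0]},{"grip":0,"offset":[-600,-536,-40],"angular":[0,0,0]},{"grip":0,"offset":[-600,-536,-40],"angular":[0,0,0]},{"grip":0,"offset":[-600,-536,-40],"angular":[0,0,0]},{"grip":0,"offset":[-600,-536,-40],"angular":[0,0,0]},{"grip":0,"offset":[-600,-536,-40],"angular":[0,0,0]}]' 40
python3 - <<'E'
from h import *
from station import manip
print(to([.602,-.112,.24],manip.sense()),to([.602,-.112,.105],manip.sense()))
E
```

```text
t: 1.1
tcp_pos: [0.4422, 0.1642, 0.2658]
tool_rot: [0.16, 0.987, 0.0, -0.0]
force: [0.5, 0.5, 0.1]
finger_gap: 1.0
[-238.8 -211.7   25.7] [-238.8 -211.7  160.7]
```

```bash
python3 -m crank '[{"grip":0,"offset":[-239,-212,0],"angular":[0,0,0]},{"grip":0,"offset":[-239,-212,0],"angular":[0,0,0]},{"grip":0,"offset":[-239,-212,0],"angular":[0,0,0]},{"grip":0,"offset":[-239,-212,0],"angular":[0,0,0]},{"grip":0,"offset":[-239,-212,0],"angular":[0,0,0]},{"grip":0,"offset":[-239,-212,0],"angular":[0,0,0]},{"grip":0,"offset":[-239,-212,0],"angular":[0,0,0]},{"grip":0,"offset":[-239,-212,20],"angular":[0,0,0]},{"grip":0,"offset":[-239,-212,40],"angular":[0,0,0]},{"grip":0,"offset":[-239,-212,40],"angular":[0,0,0]}]'
python3 - <<'E'
from h import *
from station import manip,vision
print(to([.602,-.112,.105],manip.sense()))
for n in("side","top"): cv2.imwrite(f"pics/{n}1.png",cv2.resize(vision.snapshot(n)["pixels"][...,::-1],None,fx=1.4,fy=1.4))
E
```

```text
t: 2.1
tcp_pos: [0.5994, -0.11, 0.2224]
tool_rot: [0.16, 0.987, 0.001, -0.004]
force: [-0.1, -0.2, -0.1]
finger_gap: 1.0
[ -4.1  -1.1 117.4]
```

View pics/side1.png

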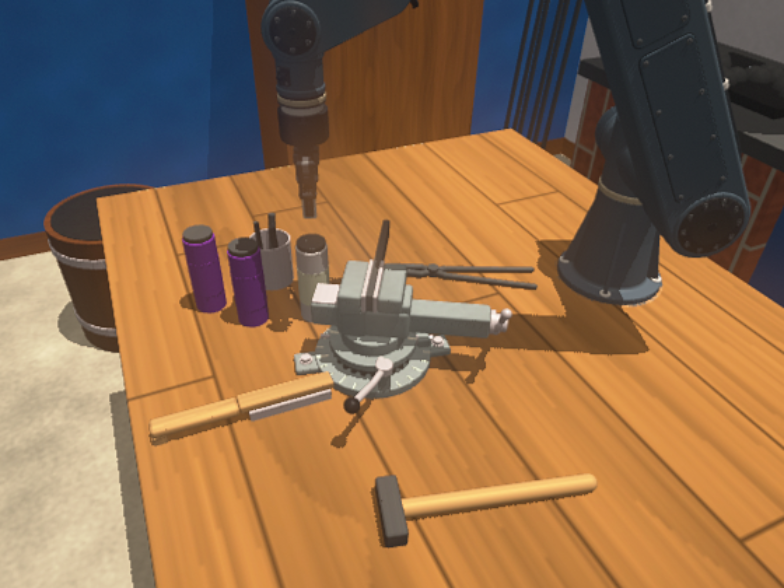

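View pics/top1.png

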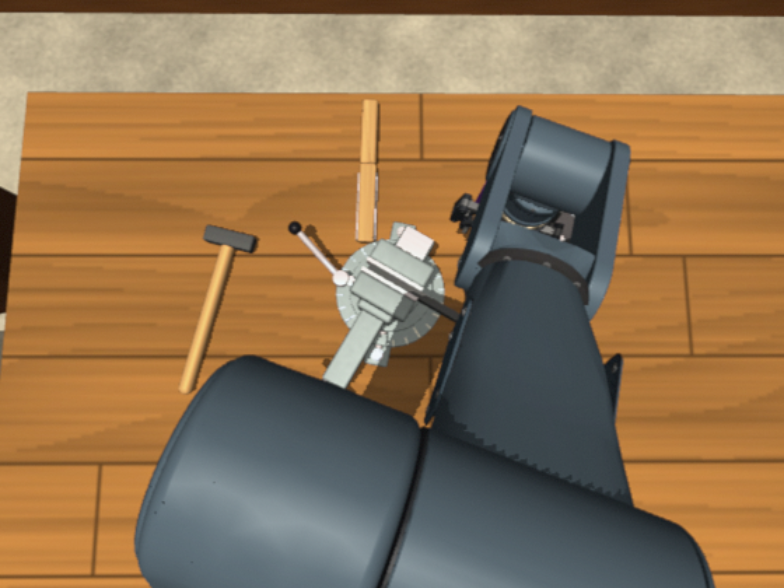

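The gripper (side view 308,205) is right above the silver tin's lid (311,243). I descend and grip.

```bash
python3 -m crank '[{"grip":0,"offset":[0,0,0],"angular":[0,0,0]},{"grip":0,"offset":[0,0,25],"angular":[0,0,0]},{"grip":0,"offset":[0,0,50],"angular":[0,0,0]},{"grip":0,"offset":[0,0,75],"angular":[0,0,0]},{"grip":0,"offset":[0,0,100],"angular":[0,0,0]},{"grip":0,"offset":[0,0,118],"angular":[0,0,0]},{"grip":0,"offset":[0,0,118],"angular":[0,0,0]},{"grip":0.1,"offset":[0,0,118],"angular":[0,0,0]},{"grip":0.2,"offset":[0,0,118],"angular":[0,0,0]},{"grip":0.3,"offset":[0,0,118],"angular":[0,0,0]}]' 30
python3 -m crank '[{"grip":0.4,"offset":[0,0,0],"angular":[0,0,0]},{"grip":0.6,"offset":[0,0,0],"angular":[0,0,0]},{"grip":0.6,"offset":[0,0,0],"angular":[0,0,0]},{"grip":0.6,"offset":[0,0,0],"angular":[0,0,0]}]' 30
```

```text
t: 3.2
tcp_pos: [0.6028, -0.1108, 0.1096]
tool_rot: [0.16, 0.987, -0.0, 0.002]
force: [-1.6, -1.2, 0.6]
finger_gap: 0.701
t: 3.6
tcp_pos: [0.6028, -0.1113, 0.1095]
tool_rot: [0.16, 0.987, -0.001, 0.002]
force: [-0.7, -1.6, 5.6]
finger_gap: 0.651
```

```bash
python3 -m crank '[{"grip":0.6,"offset":[0,0,-10],"angular":[0,0,0]},{"grip":0.6,"offset":[0,0,-35],"angular":[0,0,0]},{"grip":0.6,"offset":[0,0,-60],"angular":[0,0,0]},{"grip":0.6,"offset":[7,-25,-60],"angular":[0,0,0]},{"grip":0.6,"offset":[16,-55,-60],"angular":[0,0,0]},{"grip":0.6,"offset":[27,-90,-60],"angular":[0,0,0]},{"grip":0.6,"offset":[38,-128,-60],"angular":[0,0,0]},{"grip":0.6,"offset":[49,-165,-60],"angular":[0,0,0]},{"grip":0.6,"offset":[59,-200,-60],"angular":[0,0,0]},{"grip":0.6,"offset":[68,-230,-60],"angular":[0,0,0]}]'
python3 -m crank '[{"grip":0.6,"offset":[6,-18,0],"angular":[0,0,0]},{"grip":0.6,"offset":[8,-26,0],"angular":[0,0,0]},{"grip":0.6,"offset":[8,-26,0],"angular":[0,0,0]},{"grip":0.6,"offset":[8,-26,0],"angular":[0,0,0]}]'
python3 - <<'E'
from h import *
from station import manip,vision
for n in("side","top"): cv2.imwrite(f"pics/{n}2.png",cv2.resize(vision.snapshot(n)["pixels"][...,::-1],None,fx=1.4,fy=1.4))
E
```

```text
t: 4.6
tcp_pos: [0.4632, -0.3081, 0.1677]
tool_rot: [0.16, 0.987, 0.0, -0.0]
force: [0.6, 0.2, -3.7]
finger_gap: 0.647
t: 5.0
tcp_pos: [0.4492, -0.3284, 0.1677]
tool_rot: [0.16, 0.987, 0.001, -0.0]
force: [-0.3, -0.1, -3.5]
finger_gap: 0.648
```

View pics/side2.png

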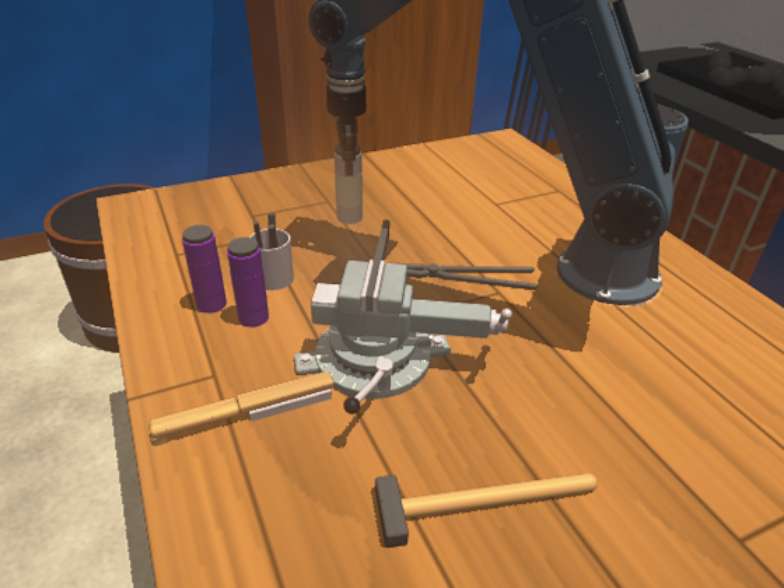

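The tin is held upright (side view 348,185) over a free patch of bench, and the force reading of about 3.7 N matches its 0.4 kg. I lower it slowly.

```bash
python3 -m crank '[{"grip":0.6,"offset":[0,0,15],"angular":[0,0,0]},{"grip":0.6,"offset":[0,0,32],"angular":[0,0,0]},{"grip":0.6,"offset":[0,0,45],"angular":[0,0,0]},{"grip":0.6,"offset":[0,0,52],"angular":[0,0,0]},{"grip":0.6,"offset":[0,0,55],"angular":[0,0,0]},{"grip":0.6,"offset":[0,0,56.5],"angular":[0,0,0]},{"grip":0.6,"offset":[0,0,57.5],"angular":[0,0,0]},{"grip":0.6,"offset":[0,0,57.5],"angular":[0,0,0]}]'
```

```text
t: 5.9
tcp_pos: [0.4492, -0.3297, 0.1108]
tool_rot: [0.16, 0.987, -0.0, 0.0]
force: [0.4, 0.2, -3.1]
finger_gap: 0.645
```

```bash
python3 -m crank '[{"grip":0.6,"offset":[0,0,0.7],"angular":[0,0,0]},{"grip":0.6,"offset":[0,0,1.3],"angular":[0,0,0]},{"grip":0.6,"offset":[0,0,1.3],"angular":[0,0,0]}]'
```

```text
t: 6.2
tcp_pos: [0.4491, -0.3298, 0.1096]
tool_rot: [0.16, 0.987, -0.0, 0.0]
force: [-0.5, -0.7, -0.8]
finger_gap: 0.648
```

Contact is reached: the weight is now taken by the bench. I release gently.

```bash
python3 -m crank '[{"grip":0.6,"offset":[0,0,0.4],"angular":[0,0,0]},{"grip":0.34,"offset":[0,0,0.4],"angular":[0,0,0]},{"grip":0.3,"offset":[0,0,0.4],"angular":[0,0,0]},{"grip":0.2,"offset":[0,0,0],"angular":[0,0,0]},{"grip":0.0,"offset":[0,0,0],"angular":[0,0,0]},{"grip":0.0,"offset":[0,0,0],"angular":[0,0,0]},{"grip":0,"offset":[0,0,0],"angular":[0,0,0]},{"grip":0,"offset":[0,0,-20],"angular":[0,0,0]},{"grip":0,"offset":[0,0,-60],"angular":[0,0,0]},{"grip":0,"offset":[0,0,-110],"angular":[0,0,0]}]'
python3 - <<'E'
from h import *
from station import manip,vision
for n in("side","top"): cv2.imwrite(f"pics/{n}3.png",cv2.resize(vision.snapshot(n)["pixels"][...,::-1],None,fx=1.4,fy=1.4))
s=manip.sense(); print(s["q"])
print(to([.675,.182,.25],s))
E
```

```text
t: 7.2
tcp_pos: [0.4477, -0.3282, 0.2183]
tool_rot: [0.16, 0.987, 0.002, -0.002]
force: [0.2, -1.0, 0.2]
finger_gap: 1.002
[-0.8335  0.4432  1.6109  0.0001  1.0729 -2.0838]
[-49.7 558.5 -27.7]
```

View pics/side3.png

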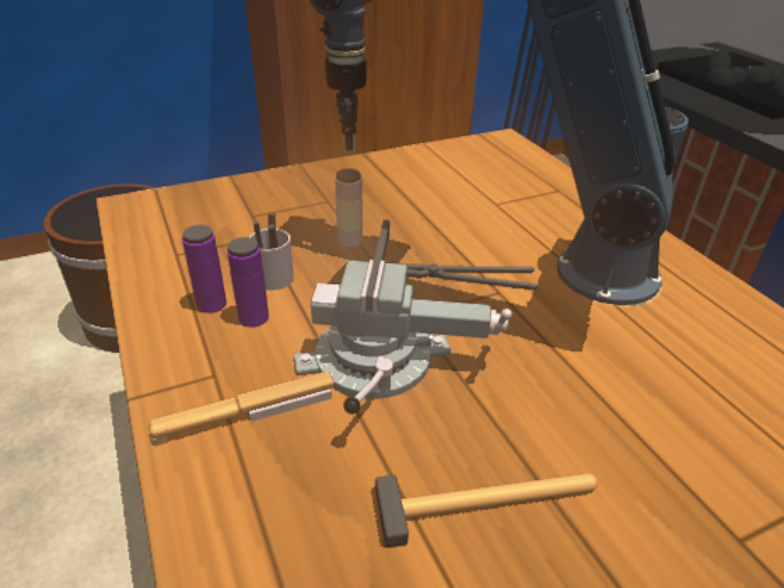

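The tin stands upright on free bench (side view 348,208). Next is the lever. I work out the path of a shut-finger pusher whose +tool-x face follows the knob.

```bash
python3 - <<'E'
from h import *
from station import manip
s=manip.sense(); R=Ro.from_quat([.16,.987,0,0]).as_matrix(); tx=R[:,0]
B=np.array([.5665,.129,0])
print("pre",to([.6955,.192,.26],s), to([.6955,.192,.08],s))
p0=np.array([.6955,.192,.08])
for th in np.radians([41.9,50,60,70,80,90,100,110,119.4,121]):
    k=B+.115*np.array([np.cos(th),np.sin(th),0]); k[2]=.08
    print(round(np.degrees(th),1),(R.T@(k-.023*tx-p0)*1000).round(0))
E
```

```text
pre [-66.1 574.4 -37.6] [-63.8 575.7 142.4]
41.9 [23. -1.  0.]
50.0 [37.  6.  0.]
60.0 [56. 12.  0.]
70.0 [76. 14.  0.]
80.0 [96. 13.  0.]
90.0 [116.   9.   0.]
100.0 [134.   1.   0.]
110.0 [151. -10.   0.]
119.4 [165. -23.   0.]
121.0 [167. -26.   0.]
```

```bash
python3 -m crank '[{"grip":0.5,"offset":[-50,40,-40],"angular":[0,0,0]},{"grip":1,"offset":[-69,561,-40],"angular":[0,0,0]},{"grip":1,"offset":[-69,561,-40],"angular":[0,0,0]},{"grip":1,"offset":[-69,561,-40],"angular":[0,0,0]},{"grip":1,"offset":[-69,561,-40],"angular":[0,0,0]},{"grip":1,"offset":[-69,561,-40],"angular":[0,0,0]},{"grip":1,"offset":[-69,561,-40],"angular":[0,0,0]},{"grip":1,"offset":[-69,561,-40],"angular":[0,0,0]},{"grip":1,"offset":[-69,561,-40],"angular":[0,0,0]},{"grip":1,"offset":[-69,561,-40],"angular":[0,0,0]}]'
```

```text
t: 8.3
tcp_pos: [0.659, 0.1038, 0.2562]
tool_rot: [0.16, 0.987, -0.0, -0.0]
force: [1.7, -0.6, 0.1]
finger_gap: 0.002
```

```bash
python3 -m crank '[{"grip":1,"offset":[-7,48,0],"angular":[0,0,0]},{"grip":1,"offset":[-7,95,0],"angular":[0,0,0]},{"grip":1,"offset":[-7,95,20],"angular":[0,0,0]},{"grip":1,"offset":[-7,95,65],"angular":[0,0,0]},{"grip":1,"offset":[-7,95,110],"angular":[0,0,0]},{"grip":1,"offset":[-7,95,150],"angular":[0,0,0]},{"grip":1,"offset":[-7,95,174],"angular":[0,0,0]},{"grip":1,"offset":[-7,95,174],"angular":[0,0,0]},{"grip":1,"offset":[-7,95,174],"angular":[0,0,0]}]'
python3 - <<'E'
from h import *
from station import manip,vision
im=vision.snapshot("side")["pixels"][...,::-1];cv2.imwrite("pics/side4.png",cv2.resize(im[180:340,150:400],None,fx=3,fy=3))
E
```

```text
t: 9.2
tcp_pos: [0.6954, 0.1896, 0.0825]
tool_rot: [0.16, 0.987, -0.0, -0.0]
force: [1.7, -0.2, 0.9]
finger_gap: 0.001
```

View pics/side4.png

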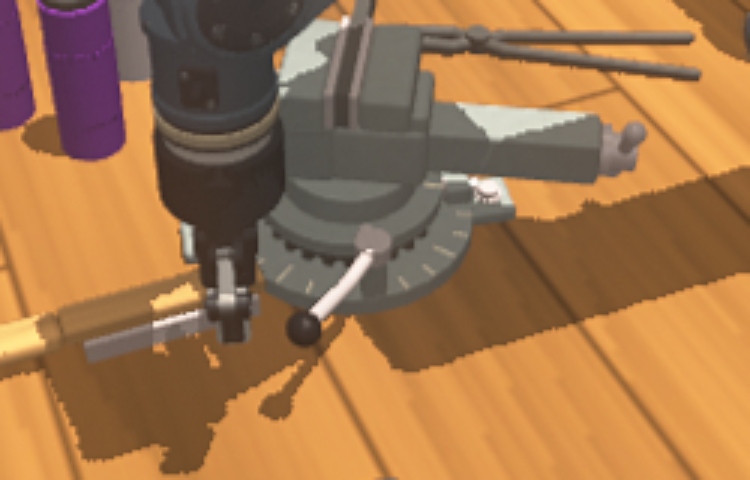

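The fingertips (crop 232,325) are beside the knob (303,328), on its far side as planned. I push it anticlockwise.

```bash
python3 -m crank '[{"grip":1,"offset":[15,0,0],"angular":[0,0,0]},{"grip":1,"offset":[25,2,0],"angular":[0,0,0]},{"grip":1,"offset":[37,7,0],"angular":[0,0,0]},{"grip":1,"offset":[48,11,0],"angular":[0,0,0]},{"grip":1,"offset":[60,15,0],"angular":[0,0,0]},{"grip":1,"offset":[76,16,0],"angular":[0,0,0]}]'
python3 -m crank '[{"grip":1,"offset":[10,0,0],"angular":[0,0,0]},{"grip":1,"offset":[20,-1,0],"angular":[0,0,0]},{"grip":1,"offset":[30,-3,0],"angular":[0,0,0]},{"grip":1,"offset":[40,-5,0],"angular":[0,0,0]},{"grip":1,"offset":[49,-9,0],"angular":[0,0,0]},{"grip":1,"offset":[58,-13,0],"angular":[0,0,0]}]'
```

```text
t: 9.85
tcp_pos: [0.6312, 0.2306, 0.085]
tool_rot: [0.16, 0.987, 0.002, 0.004]
force: [4.3, 1.1, 0.7]
finger_gap: -0.003
t: 10.45
tcp_pos: [0.5685, 0.2346, 0.0829]
tool_rot: [0.16, 0.987, 0.0, 0.0]
force: [2.8, 1.7, 1.2]
finger_gap: 0.0
```

```bash
python3 -m crank '[{"grip":1,"offset":[9,-5,0],"angular":[0,0,0]},{"grip":1,"offset":[17,-11,0],"angular":[0,0,0]},{"grip":1,"offset":[24,-17,0],"angular":[0,0,0]},{"grip":1,"offset":[30,-22,0],"angular":[0,0,0]},{"grip":1,"offset":[34,-26,0],"angular":[0,0,0]},{"grip":1,"offset":[34,-26,0],"angular":[0,0,0]}]'
python3 - <<'E'
from h import *
from station import manip,vision
im=vision.snapshot("side")["pixels"][...,::-1];cv2.imwrite("pics/side5.png",cv2.resize(im[180:340,150:400],None,fx=3,fy=3))
im=vision.snapshot("top")["pixels"][...,::-1];cv2.imwrite("pics/top5.png",cv2.resize(im[85:295,180:430],None,fx=2.85,fy=2.85))
E
```

```text
t: 11.05
tcp_pos: [0.5353, 0.2216, 0.0846]
tool_rot: [0.16, 0.987, 0.003, 0.007]
force: [13.0, 2.9, -0.5]
finger_gap: 0.001
```

View pics/side5.png

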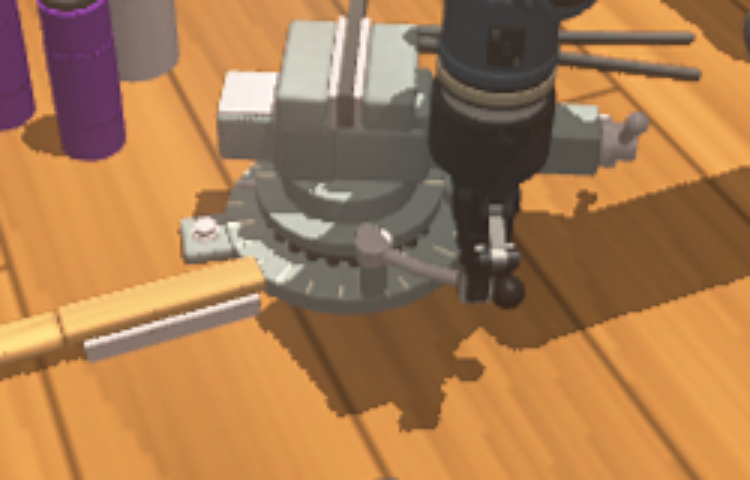

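View pics/top5.png

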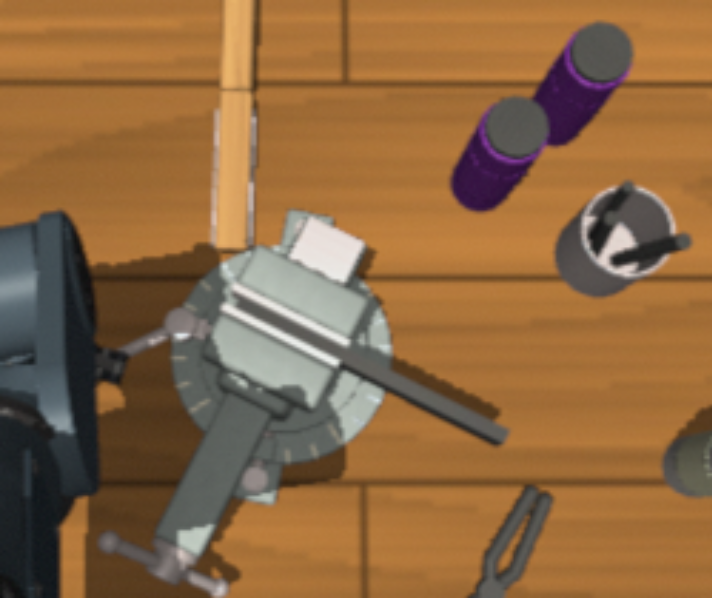

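The force rose to 13 N, so the lever is on its slack stop: in the side crop the knob is at (510,291), pointing back left. Now I retract, rise and go to the near side of the bar.

```bash
python3 - <<'E'
from h import *
from station import manip
s=manip.sense(); 
print("knob",plane("side",(510/3+150-.3,291/3+180-.3),.088))
R=Ro.from_quat([.16,.987,0,0]).as_matrix(); s["tool_rot"]=[.16,.987,0,0]
print(to([.436,-.075,.26],s))
c=np.array([.5496,.0415]); p0=np.array([.436,-.075,.14])
tx=R[:,0]
for vd in [-19.6,-10,0,10,20,30,37,40,43,45]:
    b=np.radians(-100.6+vd); t=np.array([-np.sin(b),np.cos(b),0])
    p=np.r_[c+.15*np.array([np.cos(b),np.sin(b)]),.14]
    # rect support half extents 11 (x),14.5(y)
    tl=R.T@t; sup=11*abs(tl[0])+14.5*abs(tl[1])
    q=p-t*(.006+sup/1000)
    print(vd,(R.T@(q-p0)*1000).round(0), q[:2])
E
```

```text
knob [0.512  0.2307 0.088 ]
[   0.5 -312.7 -175.4]
-19.6 [-21.   4.   0.] [ 0.4571 -0.0782]
-10 [-48.  -3.   0.] [ 0.4804 -0.0927]
0 [-73.  -5.   0.] [ 0.5035 -0.1025]
10 [-97.  -3.   0.] [ 0.5271 -0.1083]
20 [-121.    3.    0.] [ 0.5519 -0.1102]
30 [-144.   13.    0.] [ 0.5772 -0.1078]
37 [-160.   23.    0.] [ 0.5948 -0.1035]
40 [-166.   28.    0.] [ 0.6022 -0.101 ]
43 [-172.   33.    0.] [ 0.6096 -0.0981]
45 [-176.   36.    0.] [ 0.6144 -0.0959]
```

```bash
python3 -m crank '[{"grip":1,"offset":[-12,6,0],"angular":[0,0,0]},{"grip":1,"offset":[-25,6,-10],"angular":[0,0,0]},{"grip":1,"offset":[-25,6,-50],"angular":[0,0,0]},{"grip":1,"offset":[-25,6,-100],"angular":[0,0,0]},{"grip":1,"offset":[-25,6,-150],"angular":[0,0,0]},{"grip":1,"offset":[-15,-20,-175],"angular":[0,0,0]},{"grip":1,"offset":[0,-313,-175],"angular":[0,0,0]},{"grip":1,"offset":[0,-313,-175],"angular":[0,0,0]},{"grip":1,"offset":[0,-313,-175],"angular":[0,0,0]},{"grip":1,"offset":[0,-313,-175],"angular":[0,0,0]}]'
python3 - <<'E'
from h import *
from station import manip
s=manip.sense();s["tool_rot"]=[.16,.987,0,0]
print(to([.436,-.075,.26],s))
E
```

```text
t: 12.15
tcp_pos: [0.4597, 0.0099, 0.257]
tool_rot: [0.159, 0.987, -0.0, -0.003]
force: [1.6, -1.8, -0.6]
finger_gap: -0.002
[ -4.4 -88.   -3. ]
```

```bash
python3 -m crank '[{"grip":1,"offset":[-2,-45,0],"angular":[0,0,0]},{"grip":1,"offset":[-2,-83,0],"angular":[0,0,0]},{"grip":1,"offset":[-2,-83,10],"angular":[0,0,0]},{"grip":1,"offset":[-2,-83,10],"angular":[0,0,0]}]'
python3 - <<'E'
from h import *
from station import manip,vision
s=manip.sense();s["tool_rot"]=[.16,.987,0,0]
print(to([.436,-.075,.14],s),s["tcp_pos"])
im=vision.snapshot("side")["pixels"][...,::-1];cv2.imwrite("pics/side6.png",cv2.resize(im[120:320,180:430],None,fx=3,fy=3))
E
```

```text
t: 12.55
tcp_pos: [0.4364, -0.0681, 0.2462]
tool_rot: [0.161, 0.987, 0.001, -0.004]
force: [-0.9, 0.8, 0.3]
finger_gap: -0.003
[ -1.8  -6.7 106.2] [ 0.4364 -0.0681  0.2462]
```

View pics/side6.png

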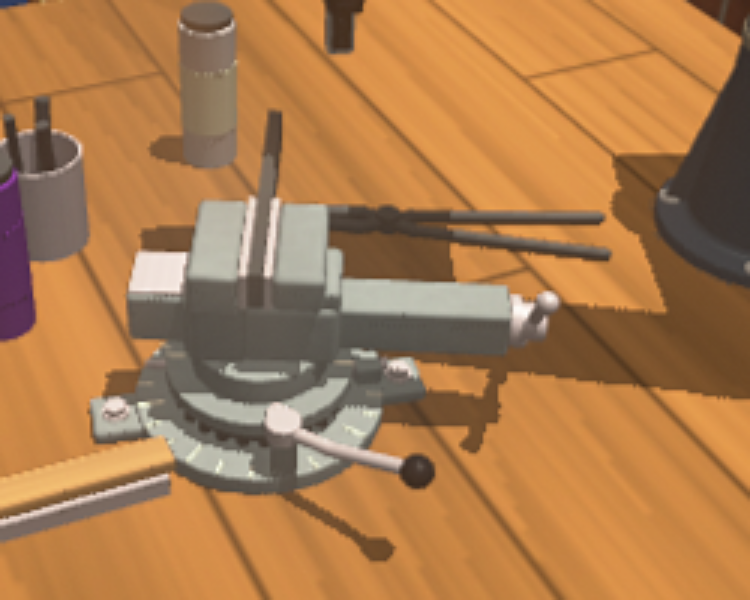

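The lever is at the slack end (knob 417,470) and the fingertips (340,45) are on the robot side of the bar. I descend and push.

```bash
python3 -m crank '[{"grip":1,"offset":[0,-5,40],"angular":[0,0,0]},{"grip":1,"offset":[0,-6,80],"angular":[0,0,0]},{"grip":1,"offset":[0,-6,106],"angular":[0,0,0]},{"grip":1,"offset":[0,-6,106],"angular":[0,0,0]}]'
python3 -m crank '[{"grip":1,"offset":[-10,2,0],"angular":[0,0,0]},{"grip":1,"offset":[-20,4,0],"angular":[0,0,0]},{"grip":1,"offset":[-29,2,0],"angular":[0,0,0]},{"grip":1,"offset":[-38,0,0],"angular":[0,0,0]},{"grip":1,"offset":[-48,-3,0],"angular":[0,0,0]},{"grip":1,"offset":[-56,-4,0],"angular":[0,0,0]},{"grip":1,"offset":[-64,-5,0],"angular":[0,0,0]},{"grip":1,"offset":[-73,-5,0],"angular":[0,0,0]}]'
```

```text
t: 13.0
tcp_pos: [0.4349, -0.0716, 0.1391]
tool_rot: [0.159, 0.987, 0.001, -0.005]
force: [-0.6, 0.2, -0.8]
finger_gap: -0.003
t: 13.8
tcp_pos: [0.504, -0.1018, 0.1424]
tool_rot: [0.159, 0.987, 0.0, -0.003]
force: [-12.3, 2.8, 10.3]
finger_gap: 0.001
```

```bash
python3 -m crank '[{"grip":1,"offset":[-8,1,0],"angular":[0,0,0]},{"grip":1,"offset":[-16,2,0],"angular":[0,0,0]},{"grip":1,"offset":[-24,2,0],"angular":[0,0,0]},{"grip":1,"offset":[-32,4,0],"angular":[0,0,0]},{"grip":1,"offset":[-40,6,0],"angular":[0,0,0]},{"grip":1,"offset":[-48,8,0],"angular":[0,0,0]},{"grip":1,"offset":[-55,10,0],"angular":[0,0,0]}]'
python3 - <<'E'
from h import *
from station import manip,vision
im=vision.snapshot("side")["pixels"][...,::-1];cv2.imwrite("pics/side7.png",cv2.resize(im[120:320,150:400],None,fx=3,fy=3))
E
```

```text
t: 14.5
tcp_pos: [0.5588, -0.109, 0.1416]
tool_rot: [0.16, 0.987, 0.001, -0.003]
force: [-3.5, 1.2, -0.3]
finger_gap: -0.001
```

View pics/side7.png

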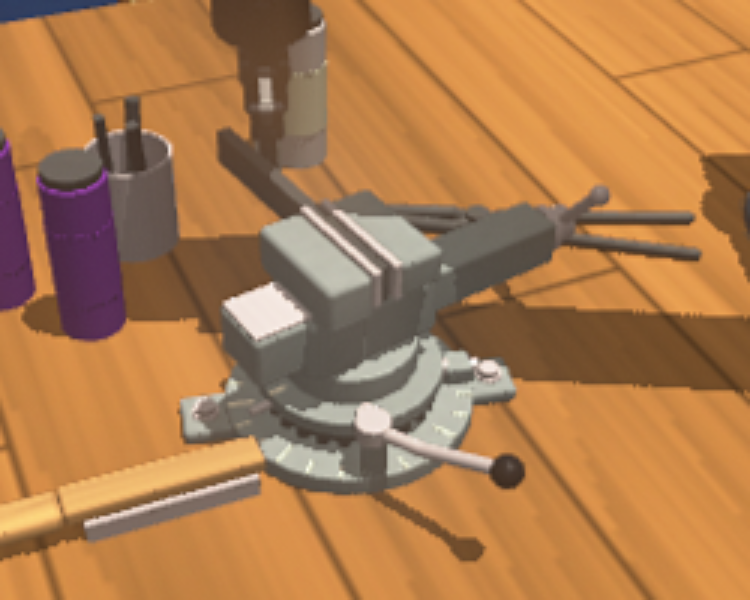

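```bash
cat >> h.py <<'E'
def vang(uv,n="side",z=.165):
    p=plane(n,uv,z); d=p[:2]-[.5496,.0415]; return np.degrees(np.arctan2(d[1],d[0]))+100.6, np.hypot(*d)
E
python3 - <<'E'
from h import *
print(vang((229/3+150-.3,134/3+120-.3)))
E
```

```text
(np.float64(21.17732409354184), np.float64(0.17960971415689933))
```

```bash
python3 -m crank '[{"grip":1,"offset":[-6,2,0],"angular":[0,0,0]},{"grip":1,"offset":[-12,5,0],"angular":[0,0,0]},{"grip":1,"offset":[-18,8,0],"angular":[0,0,0]},{"grip":1,"offset":[-23,11,0],"angular":[0,0,0]},{"grip":1,"offset":[-28,13,0],"angular":[0,0,0]}]'
python3 - <<'E'
from h import *
from station import manip,vision
im=vision.snapshot("side")["pixels"][...,::-1];cv2.imwrite("pics/side8.png",cv2.resize(im[120:320,150:400],None,fx=3,fy=3))
E
```

```text
t: 15.05
tcp_pos: [0.5882, -0.1061, 0.1419]
tool_rot: [0.159, 0.987, -0.0, -0.005]
force: [-8.6, 1.0, 4.9]
finger_gap: 0.0
```

View pics/side8.png

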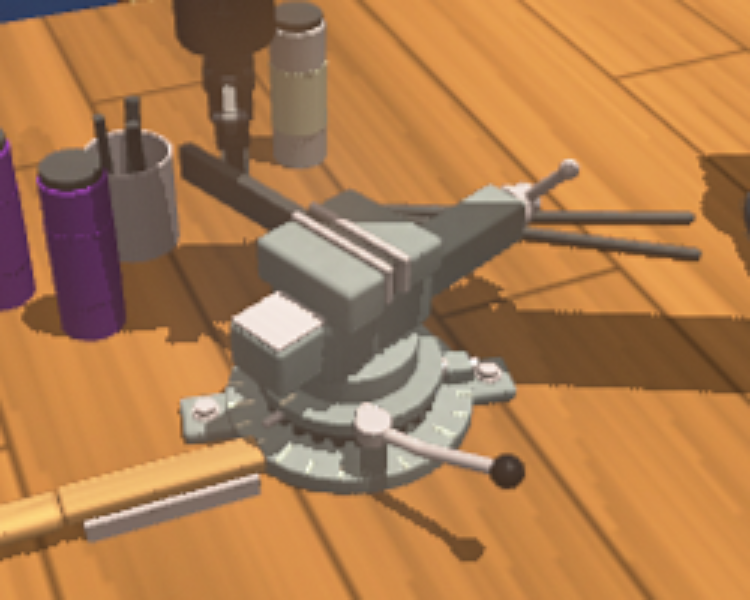

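The bar is at about 34° with the pusher against it. I carry on slowly past 37.5°.

```bash
python3 -m crank '[{"grip":1,"offset":[-3,3,0],"angular":[0,0,0]},{"grip":1,"offset":[-6,6,0],"angular":[0,0,0]},{"grip":1,"offset":[-9,9,0],"angular":[0,0,0]},{"grip":1,"offset":[-11,11,0],"angular":[0,0,0]},{"grip":1,"offset":[-11,11,0],"angular":[0,0,0]}]'
python3 - <<'E'
from h import *
from station import manip,vision
im=vision.snapshot("side")["pixels"][...,::-1];cv2.imwrite("pics/side9.png",cv2.resize(im[120:320,150:400],None,fx=3,fy=3))
E
```

```text
t: 15.6
tcp_pos: [0.6067, -0.0994, 0.1421]
tool_rot: [0.16, 0.987, -0.0, 0.001]
force: [0.2, 0.3, 0.9]
finger_gap: -0.001
```

View pics/side9.png

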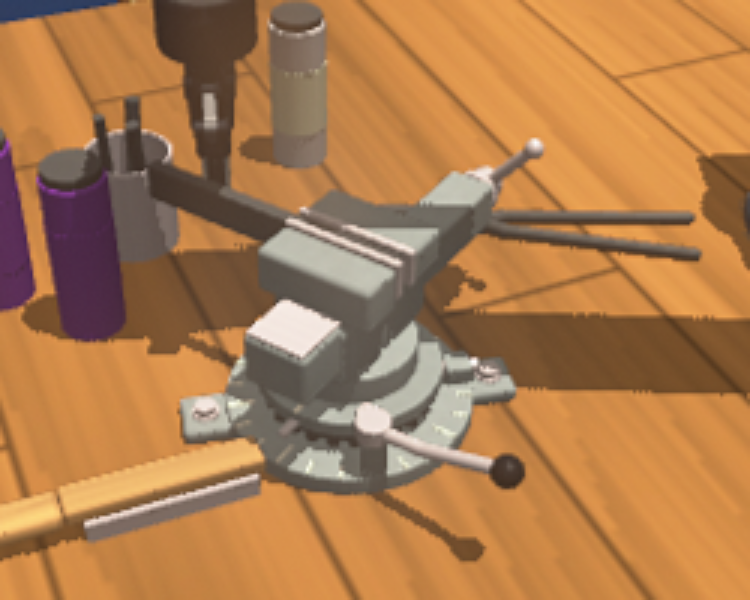

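The force fell to zero because the vise snapped on ahead of the pusher. I back off, rise and check the angle in both views.

```bash
python3 -m crank '[{"grip":1,"offset":[20,-8,0],"angular":[0,0,0]},{"grip":1,"offset":[35,-12,0],"angular":[0,0,0]},{"grip":1,"offset":[40,-12,-45],"angular":[0,0,0]},{"grip":1,"offset":[45,-12,-90],"angular":[0,0,0]},{"grip":1,"offset":[80,10,-120],"angular":[0,0,0]},{"grip":1,"offset":[110,45,-120],"angular":[0,0,0]},{"grip":1,"offset":[140,85,-120],"angular":[0,0,0]},{"grip":1,"offset":[165,128,-120],"angular":[0,0,0]},{"grip":1,"offset":[185,173,-120],"angular":[0,0,0]},{"grip":1,"offset":[205,218,-120],"angular":[0,0,0]}]'
cat >ov.py <<'E'
from h import *
from station import vision
import sys
k,vd,ld=sys.argv[1],float(sys.argv[2]),float(sys.argv[3])
c=np.array([.5496,.0415]);a=np.radians(-10.6); v=a+np.radians(vd)
def W(a,x,y,z): return [c[0]+x*np.cos(a)-y*np.sin(a),c[1]+x*np.sin(a)+y*np.cos(a),z]
for n in("side","top"):
    im=vision.snapshot(n)["pixels"][...,::-1]; im=cv2.resize(im,None,fx=3,fy=3)
    def pl(P,col,cl=True): cv2.polylines(im,[((proj(n,P)+.5)*3).astype(int)],cl,col,1)
    pl([W(v,x,y,.165) for x,y in[(-.006,-.05),(-.006,-.19),(.006,-.19),(.006,-.05)]],(255,0,0))
    pl([W(v,x,y,.168) for x,y in[(-.05,-.05),(.05,-.05),(.05,.05),(-.05,.05)]],(255,0,0))
    l=a+np.radians(ld);b=np.array(W(a,0,.09,.06)); pl([b,b+[.115*np.cos(l),.115*np.sin(l),.028]],(255,0,255),False)
    m=im[360:930,360:1160] if n=="side" else im[255:855,560:1360]
    cv2.imwrite(f"pics/ov{k}_{n}.png",m)
E
python3 ov.py A 45 130
python3 - <<'E'
from h import *
from station import manip
s=manip.sense();s["tool_rot"]=[.16,.987,0,0]
print(to([.469,.2445,.26],s),s["tcp_pos"])
E
```

```text
t: 16.65
tcp_pos: [0.4792, 0.1738, 0.2624]
tool_rot: [0.16, 0.987, 0.0, 0.001]
force: [0.0, 0.1, 0.3]
finger_gap: 0.002
[30.  60.8  2.2] [0.4782 0.1773 0.2622]
```

View pics/ovA_side.png

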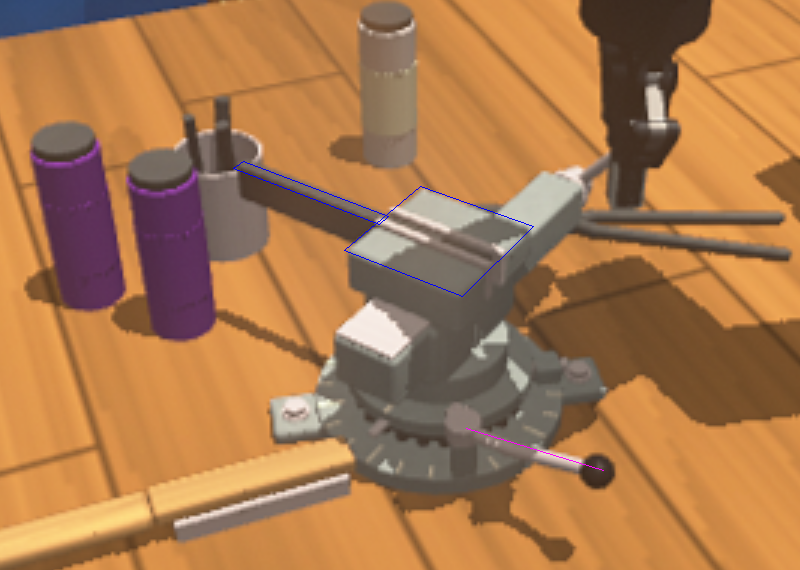

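View pics/ovA_top.png

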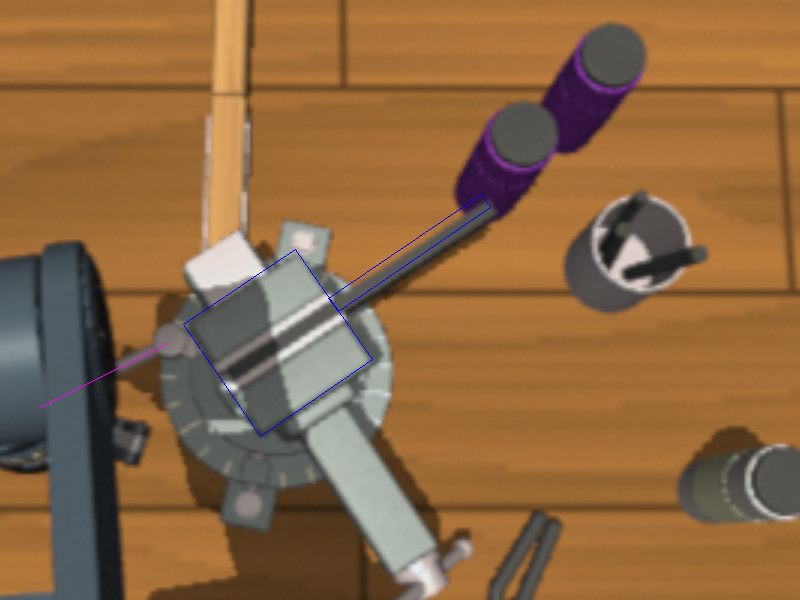

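```bash
python3 - <<'E'
from h import *
o=lambda x,y:((x+560)/3-.5,(y+255)/3-.5)
so=lambda x,y:((x+360)/3-.5,(y+360)/3-.5)
f,b=plane("top",o(250,503),.022),plane("top",o(304,239),.022)
print(f,b,(f+b)/2,np.degrees(np.arctan2(*(b-f)[[1,0]])))
f,b=plane("side",so(580,370),.022),plane("side",so(294,410),.022)
print(f,b,(f+b)/2,np.degrees(np.arctan2(*(b-f)[[1,0]])))
E
python3 - <<'E'
import cv2
from station import vision
im=vision.snapshot("top")["pixels"][...,::-1]; cv2.imwrite("pics/topz.png",cv2.resize(im[140:275,230:370],None,fx=5,fy=5,interpolation=cv2.INTER_CUBIC)[:600])
im=vision.snapshot("side")["pixels"][...,::-1]; cv2.imwrite("pics/sidez.png",cv2.resize(im[160:290,190:350],None,fx=4.6,fy=4.6,interpolation=cv2.INTER_CUBIC))
E
```

```text
[0.437  0.0624 0.022 ] [0.6644 0.0155 0.022 ] [0.5507 0.039  0.022 ] -11.658981781002414
[0.4372 0.0682 0.022 ] [0.6655 0.022  0.022 ] [0.5514 0.0451 0.022 ] -11.438890157733118
```

View pics/topz.png

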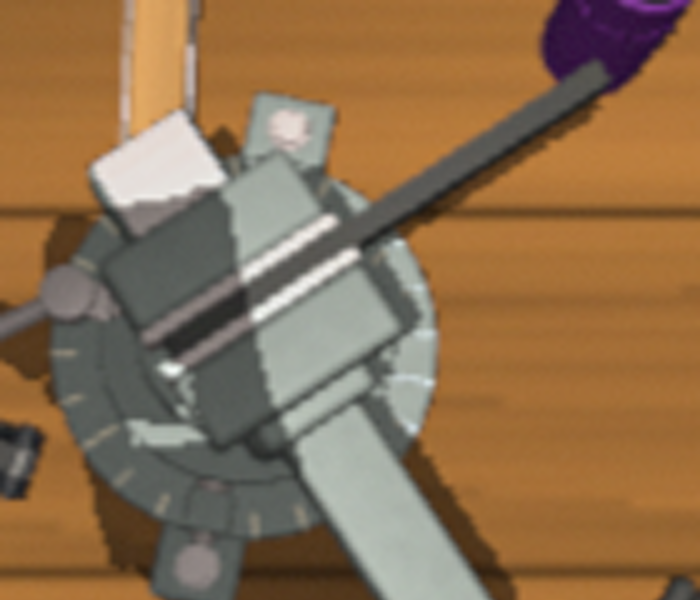

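View pics/sidez.png

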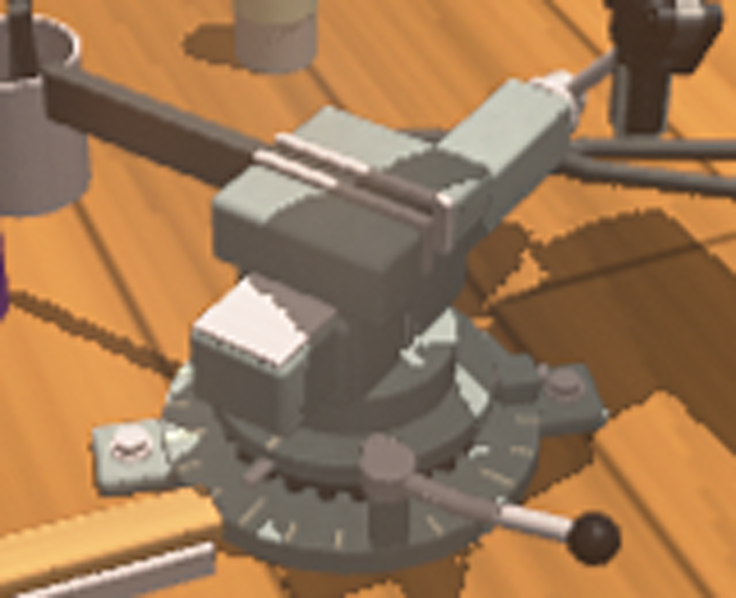

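```bash
python3 - <<'E'
from h import *
o=lambda x,y:(x/5+230-.4,y/5+140-.4)
so=lambda x,y:(x/4.6+190-.4,y/4.6+160-.4)
def ang(n,p,q,z):
    a,b=plane(n,p,z),plane(n,q,z); return np.degrees(np.arctan2(*(b-a)[[1,0]]))
for n,f,L in (("top",o,[((352,210),(598,62),.165),((143,337),(335,217),.169),((178,362),(357,254),.169),((105,258),(280,150),.168),((220,443),(408,335),.168)]),
 ("side",so,[((255,140),(62,62),.165),((447,200),(280,136),.169),((435,212),(257,153),.169)])):
    for p,q,z in L: print(n,ang(n,f(*p),f(*q),z)+101.6)
    
E
```

```text
top 42.930814989814984
top 43.91007408897053
top 42.90500260322885
top 43.799706418921666
top 41.454486157950605
side 44.00443237983378
side 45.162999354435534
side 49.210885220720954
```

```bash
python3 - <<'E'
from h import *
o=lambda x,y:np.array((x/5+230-.4,y/5+140-.4))
so=lambda x,y:np.array((x/4.6+190-.4,y/4.6+160-.4))
V=[]# vise points: view,pixel,(x,y,z)
V+=[("top",o(105,258),(.05,.05,.168)),("top",o(280,150),(.05,-.05,.168)),("top",o(410,335),(-.05,-.05,.168)),("top",o(222,445),(-.05,.05,.168)),("top",o(583,59),(.006,-.19,.165)),("top",o(607,77),(-.006,-.19,.165)),
("side",so(215,205),(.05,-.05,.168)),("side",so(383,270),(.05,.05,.168)),("side",so(330,107),(-.05,-.05,.168)),("side",so(45,68),(.006,-.19,.165)),("side",so(68,60),(-.006,-.19,.165))]
Bs=[("top",o(289,127),1),("top",o(197,565),-1),("side",so(131,440),1),("side",so(563,383),-1)]
def pt(c,a,p): x,y,z=p; return [c[0]+x*np.cos(a)-y*np.sin(a),c[1]+x*np.sin(a)+y*np.cos(a),z]
def res(p):
    c=p[:2];a,v,r,bz=p[2:6]; off={"side":p[6:8],"top":p[8:10]}
    e=[proj(n,pt(c,v,q))[0]+off[n]-u for n,u,q in V]+[proj(n,pt(c,a,(s*r,0,bz)))[0]+off[n]-u for n,u,s in Bs]
    return np.r_[np.ravel(e),p[6:10]*.5,(bz-.022)*300]
f=least_squares(res,[.55,.041,-.2,.6,.116,.022,0,0,0,0],x_scale=[.01]*6+[1]*4,loss="soft_l1")
cov=np.linalg.inv(f.jac.T@f.jac)*2*f.cost/(len(f.fun)-10)
print(f.x, np.degrees(f.x[2:4]),"vise",np.degrees(f.x[3]-f.x[2]),"+-",np.degrees(np.sqrt(cov[2,2]+cov[3,3])))
print(f.fun.round(1))
E
```

```text
[ 0.5487  0.0397 -0.2083  0.5745  0.1155  0.0213  0.534   0.9407  0.0011
 -0.254 ] [-11.9351  32.9171] vise 44.8522415877541 +- 0.8535550087853709
[-2.3  0.8  0.6 -1.7 -0.5 -1.4 -1.   1.3  2.6 -0.1  0.8  0.7 -1.3 -1.4
  0.5  0.4 -0.2 -1.  -0.1  0.9 -1.7  0.4 -0.  -0.   0.  -0.1  0.7 -0.
  1.  -0.2  0.3  0.5  0.  -0.1 -0.2]
```

The fit of base and vise in both views gives the vise at 44.9 ± 0.9° on the 45° click. Now I tighten the lever from its other side.

```bash
python3 - <<'E'
from h import *
from station import manip
s=manip.sense(); R=Ro.from_quat([.16,.987,0,0]).as_matrix(); tx=R[:,0]; s["tool_rot"]=[.16,.987,0,0]
B=np.array([.5673,.1278,0]); p0=np.array([.469,.2445,.082])
print(to(p0,s))
for th in np.radians([118,110,100,90,80,70,60,50,42,38.1,35]):
    k=B+.115*np.array([np.cos(th),np.sin(th),0]); k[2]=.082
    q=k+.023*tx
    print(round(np.degrees(th),1),(R.T@(q-p0)*1000).round(0),q)
E
python3 -m crank '[{"grip":1,"offset":[15,31,0],"angular":[0,0,0]},{"grip":1,"offset":[30,61,0],"angular":[0,0,0]},{"grip":1,"offset":[30,61,30],"angular":[0,0,0]},{"grip":1,"offset":[30,61,70],"angular":[0,0,0]},{"grip":1,"offset":[30,61,110],"angular":[0,0,0]},{"grip":1,"offset":[30,61,150],"angular":[0,0,0]},{"grip":1,"offset":[30,61,180],"angular":[0,0,0]},{"grip":1,"offset":[30,61,180],"angular":[0,0,0]}]'
```

```text
[ 32.3  64.5 180. ]
118.0 [-24.  -0.   0.] [0.4915 0.2366 0.082 ]
110.0 [-36.  10.   0.] [0.5061 0.2431 0.082 ]
100.0 [-52.  21.   0.] [0.5255 0.2483 0.082 ]
90.0 [-71.  29.   0.] [0.5455 0.2501 0.082 ]
80.0 [-90.  34.   0.] [0.5654 0.2483 0.082 ]
70.0 [-110.   35.    0.] [0.5848 0.2431 0.082 ]
60.0 [-130.   33.    0.] [0.603  0.2347 0.082 ]
50.0 [-149.   27.    0.] [0.6194 0.2232 0.082 ]
42.0 [-164.   20.    0.] [0.6309 0.212  0.082 ]
38.1 [-171.   16.    0.] [0.636 0.206 0.082]
35.0 [-176.   13.    0.] [0.6397 0.201  0.082 ]
t: 17.65
tcp_pos: [0.4683, 0.2368, 0.0783]
tool_rot: [0.161, 0.987, -0.002, -0.004]
force: [-0.7, -0.8, 1.3]
finger_gap: 0.001
```

```bash
python3 -m crank '[{"grip":1,"offset":[-10,4,-2],"angular":[0,0,0]},{"grip":1,"offset":[-24,6,-2],"angular":[0,0,0]},{"grip":1,"offset":[-36,16,-2],"angular":[0,0,0]},{"grip":1,"offset":[-52,27,-2],"angular":[0,0,0]},{"grip":1,"offset":[-71,34,-2],"angular":[0,0,0]},{"grip":1,"offset":[-90,38,-2],"angular":[0,0,0]}]'
python3 -m crank '[{"grip":1,"offset":[-10,1,0],"angular":[0,0,0]},{"grip":1,"offset":[-20,1,0],"angular":[0,0,0]},{"grip":1,"offset":[-30,0,0],"angular":[0,0,0]},{"grip":1,"offset":[-40,-1,0],"angular":[0,0,0]},{"grip":1,"offset":[-50,-4,0],"angular":[0,0,0]},{"grip":1,"offset":[-59,-7,0],"angular":[0,0,0]}]'
python3 -m crank '[{"grip":1,"offset":[-7,-3,0],"angular":[0,0,0]},{"grip":1,"offset":[-14,-7,0],"angular":[0,0,0]},{"grip":1,"offset":[-14,-7,0],"angular":[0,0,0]}]'
```

```text
t: 18.25
tcp_pos: [0.5684, 0.2491, 0.086]
tool_rot: [0.16, 0.987, 0.002, -0.0]
force: [-4.3, 4.5, -0.5]
finger_gap: 0.0
t: 18.85
tcp_pos: [0.6222, 0.2224, 0.0858]
tool_rot: [0.16, 0.987, 0.001, 0.0]
force: [-3.6, 4.0, 0.4]
finger_gap: 0.003
t: 19.15
tcp_pos: [0.6342, 0.2099, 0.0853]
tool_rot: [0.16, 0.987, 0.0, 0.001]
force: [-1.4, 1.4, 0.8]
finger_gap: 0.004
```

```bash
python3 -m crank '[{"grip":1,"offset":[-3,-2,0],"angular":[0,0,0]},{"grip":1,"offset":[-6,-4,0],"angular":[0,0,0]},{"grip":1,"offset":[-6,-4,0],"angular":[0,0,0]}]'
python3 -m crank '[{"grip":1,"offset":[-3,-2,0],"angular":[0,0,0]},{"grip":1,"offset":[-5,-3,0],"angular":[0,0,0]},{"grip":1,"offset":[-5,-3,0],"angular":[0,0,0]}]'
```

```text
t: 19.45
tcp_pos: [0.637, 0.205, 0.0845]
tool_rot: [0.16, 0.987, 0.0, -0.0]
force: [-2.6, 2.8, 2.8]
finger_gap: 0.003
t: 19.75
tcp_pos: [0.6371, 0.2036, 0.0843]
tool_rot: [0.16, 0.987, 0.001, -0.004]
force: [-9.0, 9.8, 6.3]
finger_gap: -0.001
```

```bash
python3 ov.py B 45 50
```

```text
(no output)
```

View pics/ovB_side.png

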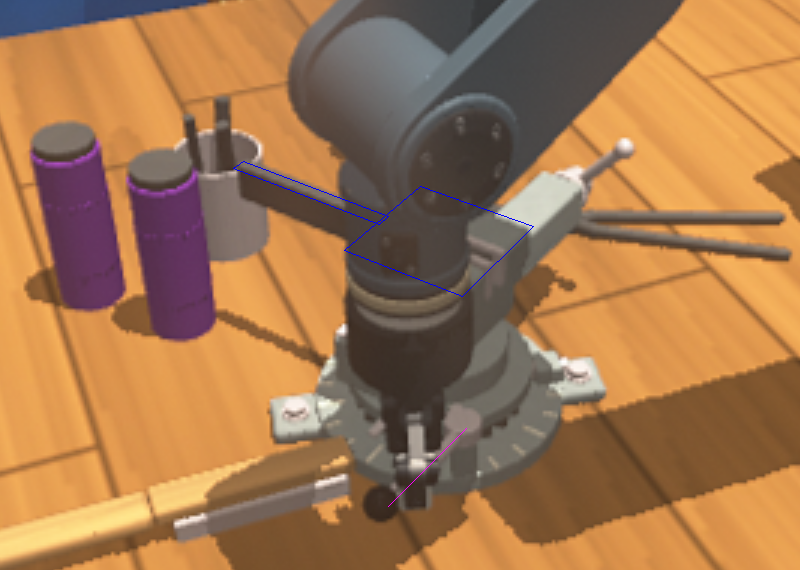

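The tip stopped advancing and the reaction reached 13 N tangentially, so the lever is at its tight stop. I give it one small firm push, then back off and look.

```bash
python3 -m crank '[{"grip":1,"offset":[-2,-1.5,0],"angular":[0,0,0]},{"grip":1,"offset":[-2,-1.5,0],"angular":[0,0,0]}]'
python3 -m crank '[{"grip":1,"offset":[15,9,0],"angular":[0,0,0]},{"grip":1,"offset":[35,20,0],"angular":[0,0,0]},{"grip":1,"offset":[45,25,-30],"angular":[0,0,0]},{"grip":1,"offset":[55,40,-75],"angular":[0,0,0]},{"grip":1,"offset":[70,60,-120],"angular":[0,0,0]},{"grip":1,"offset":[90,90,-150],"angular":[0,0,0]},{"grip":1,"offset":[120,125,-170],"angular":[0,0,0]},{"grip":1,"offset":[150,160,-170],"angular":[0,0,0]},{"grip":1,"offset":[180,190,-170],"angular":[0,0,0]},{"grip":1,"offset":[180,190,-170],"angular":[0,0,0]}]'
python3 ov.py C 45 50
python3 - <<'E'
import cv2
from station import vision
im=vision.snapshot("top")["pixels"][...,::-1]; cv2.imwrite("pics/topD.png",cv2.resize(im[140:275,200:370],None,fx=4.4,fy=4.4,interpolation=cv2.INTER_CUBIC))
im=vision.snapshot("side")["pixels"][...,::-1]; cv2.imwrite("pics/sideD.png",cv2.resize(im[160:290,190:350],None,fx=4.6,fy=4.6,interpolation=cv2.INTER_CUBIC))
E
```

```text
t: 20.05
tcp_pos: [0.637, 0.2028, 0.0843]
tool_rot: [0.16, 0.987, 0.002, -0.006]
force: [-10.3, 12.4, 7.2]
finger_gap: -0.005
t: 21.05
tcp_pos: [0.5279, 0.441, 0.2542]
tool_rot: [0.156, 0.988, 0.001, 0.0]
force: [0.2, -0.5, -0.3]
finger_gap: 0.002
```

View pics/ovC_side.png

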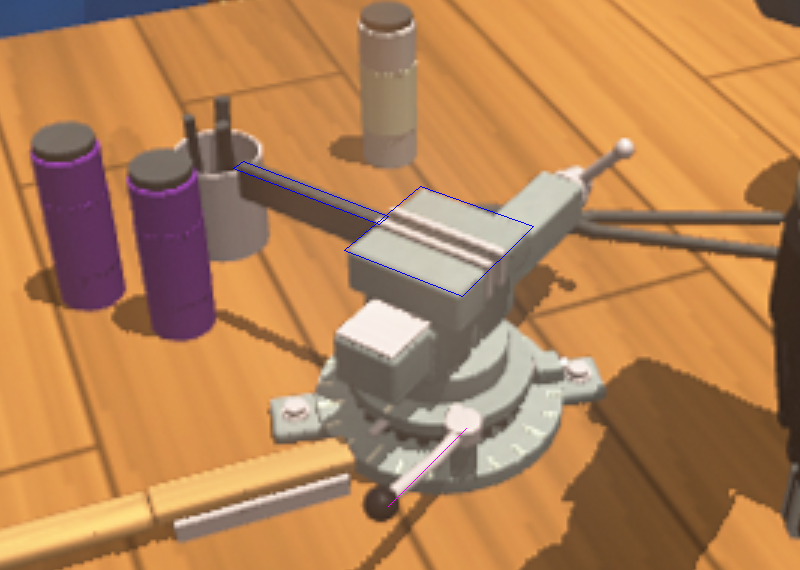

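View pics/topD.png

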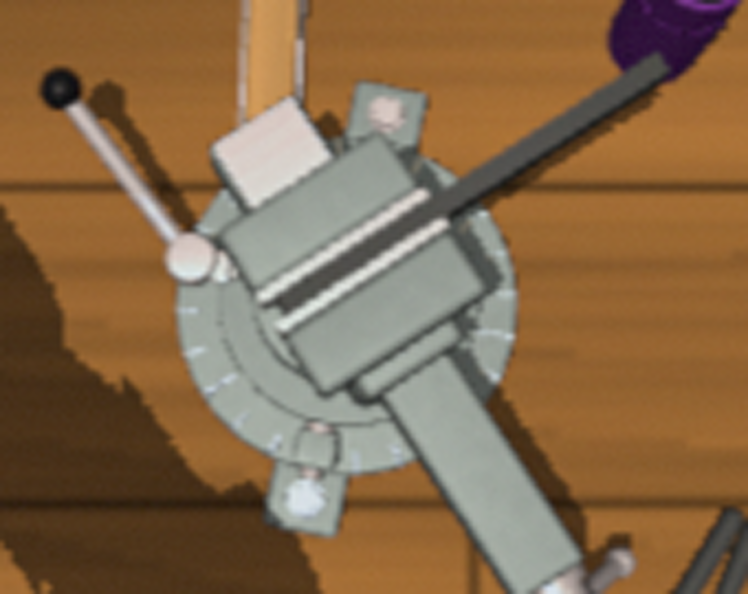

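View pics/sideD.png

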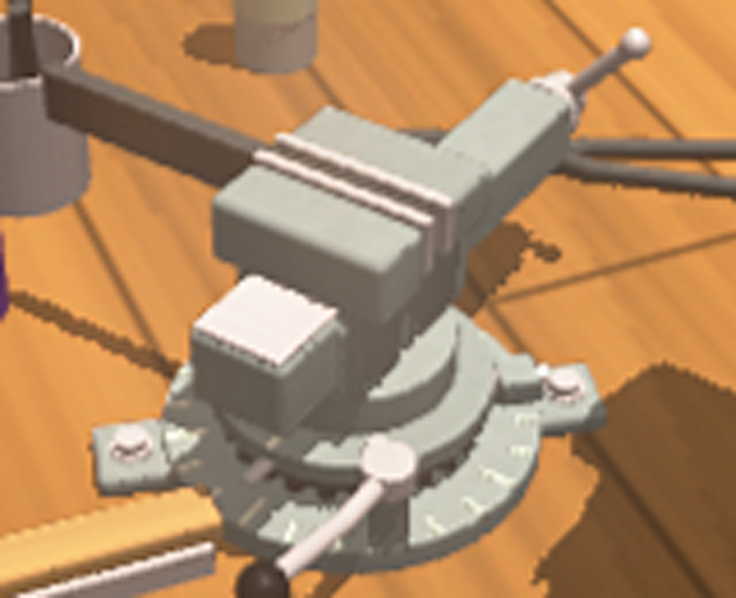

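```bash
python3 - <<'E'
from h import *
from station import manip
B=np.array([.5673,.1278])
for n,uv in(("top",(61/4.4+199.6,88/4.4+139.6)),("side",((382+360)/3-.5,(504+360)/3-.5)),("top",(210.2,162.2))):
    p=plane(n,uv,.088); d=p[:2]-B; print(n,p,np.degrees(np.arctan2(d[1],d[0]))+11.9,np.hypot(*d))
s=manip.sense(); print(s["tcp_pos"],s["force"],s["t"],np.abs(s["qd"]).max())
E
python3 - <<'E'
import cv2
from station import vision
for n in("top",): cv2.imwrite("pics/topE.png",vision.snapshot(n)["pixels"][...,::-1])
E
```

```text
top [0.6589 0.1984 0.088 ] 49.535163504520284 0.1156182464096908
side [0.6584 0.1996 0.088 ] 50.1435656131182 0.11595636486181066
top [0.6524 0.2062 0.088 ] 54.56193297104658 0.11567207204452531
[0.5317 0.4349 0.2536] [ 0.3223 -0.6756 -0.0105] 21.25 0.022102323398657288
```

View pics/topE.png

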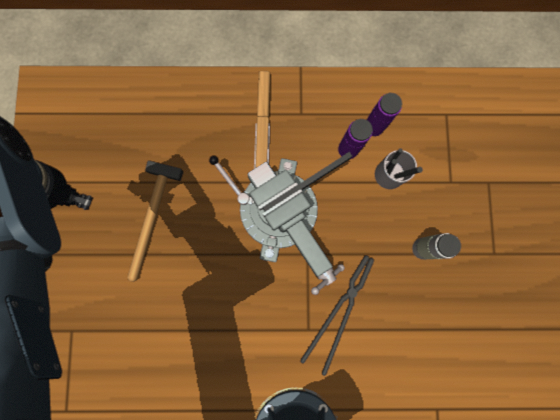

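Lever at 50° (fully tight), the vise's pixels are unchanged by locking, and the tin stands at top view (437,245). Hammer, tongs, brush, pot and the purple tins are where they were.

```bash
python3 -m crank '[{"grip":1,"offset":[0,0,0],"angular":[0,0,0]},{"grip":1,"offset":[0,0,0],"angular":[0,0,0]},{"grip":1,"offset":[0,0,0],"angular":[0,0,0]}]' && python3 - <<'E'
from station import manip
print(manip.sign_off())
E
```

```text
t: 21.6
tcp_pos: [0.532, 0.4349, 0.2539]
tool_rot: [0.16, 0.987, -0.0, 0.0]
force: [-0.8, 0.5, 0.5]
finger_gap: -0.002
the job is handed in; nothing more can be done
None
```

The vise is on the 45° click and locked, and I handed the job in at 21.6 s of the allowed 72 s.

- **Tin:** I moved the silver flux tin to free bench at about (0.45, -0.33), set it down until the bench took its weight, then let go. It still stands upright there.
- **Lever and swing:** I pushed the lock lever to its slack stop (13 N). Pushing the bar then swung the vise anticlockwise until it snapped into the click. Finally I pushed the lever back to its tight stop (about 16 N).

**Last checks**
- **Vise angle:** the two-view fit before locking gave 44.9 ± 0.9°. Locking did not visibly move the vise, but I did not repeat the fit afterwards.
- **Lever angle:** it reads 49.5° in the top view and 50.1° in the side view; fully tight is 50°.
- **Other things:** the hammer, tongs, brush, pot and purple tins look unmoved, and the robot is clear of everything.

**Disagreements:** my first estimate of the base's zero line (-10.6°) was about 1.3° off the refined -11.9°. Rough single-line readings of the vise angle scattered from 41° to 49°, so I relied on the fit.

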